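# Put the slim rolling dowel away in its covered steel holder

## Robot

A 6-joint arm with a two-finger parallel gripper is mounted at the origin on the work surface. World frame = base frame: x ahead of the robot, y to its left, z up, the work surface at z = 0. Lengths are in m, angles in rad, forces in N, time in s.
With the tool pointing down it reaches from about 0.25 to 0.775 m from the base axis. Payload 4 kg.
Tool frame: the origin (TCP) lies midway between the tips of the shut fingers; the grasp point (between the pads) lies 19 mm behind it (robot.tcp_to_grasp is the distance from the TCP to the grasp point, in m); x points along the fingers, y is the direction in which the jaws open and shut, and the axes are right-handed (so a half turn about x gives the same grasp; the last joint's range is limited). The gripper opens to 94 mm and grips with 3 to 60 N. Pads are 16 mm wide; open, the fingers measure 119 mm over their backs; the gripper's body (75 mm by 177 mm) begins 78 mm behind the grasp point.
Start: joints at [-1.379, 0.087, 1.371, -0, 1.684, -0.103], TCP at [0.16, -0.526, 0.206] pointing down, gripper open.
Joint ranges: [-3.1, 3.1], [-0.76, 2.03], [0.27, 2.55], [-1.08, 4.22], [0.17, 2.65], [-2.57, 2.57]. Speed limits (rad/s): [2.79, 2.79, 3.14, 3.14, 3.14, 3.14].

## Interface

Orientations are given as [roll, pitch, yaw] about the fixed x, y, z axes, in that order (R = Rz(yaw) Ry(pitch) Rx(roll)).
In Python, from bench import robot gives the robot as it stands.
- The arm moves only by the tool send_rows, never from a script. Its argument "increments" is a list of rows, each a list of 5 numbers: the opening, from -1 (shut) to 1 (fully open), so that 0 is half open, then the shift along the tool's x, y, z in m, then the turn about the tool's x in rad. In form: [[hand, tx, ty, tz, roll], ...]. A call has 1 to 5 rows; each row is the pose to reach, as a shift and turn from the pose commanded when the call began, along the tool's axes at that moment; what a row does not reach only later rows make up. A row lasts 1/12 s, in which the tool goes at most 41.7 mm and 7.16 degrees, less where a joint would pass 70% of its speed; a pose out of reach is approached as far as the arm can. A call with a gripper value outside its range is refused whole. The fingers move at their own pace and stop on an object; the grip force is fixed at half the most. Time passes only in rows, so rows that repeat a pose let the fingers close. It gives the time, the measured TCP pose, the force and the opening at its end, in the units of the state.
- robot.get_obs(): the state, without advancing time (a new reading comes with each control period).
- robot.snapshot(name): name is "scene" or "top"; returns a dict with "image" (400x640x3 uint8, red, green, blue), "intrinsics" (3x3 intrinsics, pixels), "world_from_camera" (4x4, takes a point from camera to world coordinates). Camera axes: x right, y down, z forward; pixel columns grow to the right and rows downward; lengths in m; the calibration is good to about 2 mm. A picture is of the moment at which its call begins. There is no depth.
- robot.close_job(): hands the job in, once; it reports no verdict.
The state is a dict: "time": time; "joint_positions": joint angles; "qvel": joint speeds; "joint_torque": joint torques, N m; "tool_pos": TCP position; "ee_rot": TCP orientation; "wrist_force": force on the tool from outside, world axes, zero at the start; "wrist_torque": the same for the moment, N m; "width": finger opening in m.
Only numpy, scipy, OpenCV 4.12 (cv2) and the standard library are available. Lean on these libraries where they do the work, as an engineer would, in place of code of your own. Each camera call takes 0.05 s, during which the arm holds its last target.

## Task

Slide the dust cover of the steel pastry-tool holder fully open, then take the slim upright ash dowel and stand it in the holder: inside the mouth, in the wooden floor, is a blind hole you must feel for with the dowel's foot until it drops in. Push it fully home so that it stands upright, let go, and leave the other kitchen things standing where they are.

Things in the scene. Friction and masses are not known exactly. Their poses are not given: they have to be found in the camera images.
- holder: Fixed steel pastry-tool holder, a box 112 mm (x) by 192 mm (y) by 65 mm high; origin at the centre of its underside, z up, y along its length. Its top deck carries two guide strips along y (43 to 49 mm either side of the middle, 74 mm high). The deck has a square mouth centred at x = 0, y = -45 mm (point mouth), under the cover at the start.
- mouth (a point): centre of the 64 x 64 mm mouth at deck height, 65 mm up. Straight well walls lead down to a flat wooden floor 30 mm above the worktop. In the floor is one round blind hole, 27 mm across, 1.5 mm chamfer, 25 mm deep (bottom 5 mm above the worktop), hand-bored: its centre lies up to 7 mm off the well's centre in x and in y (holder's axes), new each time and not given. Seated, the dowel has a little play and may lean slightly.
- cover (a joint): dust cover, a flat dark steel plate 80 x 80 x 4 mm that slides 1 mm above the deck between the guide strips; value in m, 0 = closed over the mouth, grows towards the holder's +y, 0.085 = fully open at its stop. It stays where it is left (friction about 1.5 N, no spring).
- tab (a point): centre of the top edge of the cover's upright tab, 96 mm above the worktop; the tab stands in the middle of the cover, 30 mm along the holder's x, 8 mm thick along the holder's y, 26 mm tall above the cover's plate (the plate's top is 70 mm above the worktop). Push or pinch it to slide the cover.
- dowel: slim round ash dowel, 24 mm across, 140 mm long, 60 g (varies), standing upright on the worktop with its chamfered foot down; origin at the centre of its foot, z along its length to the top
- dowel_tip (a point): centre of the dowel's foot (lower end)
- thick_dowel: bystander: thick round ash dowel, 38 mm across, 140 mm long, upright; origin at its foot. Too thick for the hole.
- mug: bystander: cream enamel mug, 76 mm across, 78 mm high, handle towards its +y reaching about 75 mm from its axis; origin at the centre of its underside
- sugar_pot: bystander: white ceramic sugar pot with a shut flip-top lid, 82 mm across, 81 mm high; origin at the centre of its underside
- flour_jar: bystander: ceramic flour jar with wooden lid, 90 mm across, 130 mm high; origin at the centre of its underside
- scraper: bystander: flat yellow plastic scraper, 85 x 120 x 9 mm, lying flat; origin at the centre of its underside
- pastry_wheel: bystander: pastry wheel lying flat, 175 mm long along its x, 18 mm high; origin at the underside of about its middle
- bowl: bystander: white ceramic bowl, 150 mm across, 60 mm high; origin at the centre of its underside
There are look-alikes about, which are no part of the job. Several things look just like the holder: the one meant starts farthest from the robot's base. Leave any yellow look-alike of the dowel alone.

How it is judged:
By the outcome, as a careful person would: the job done as asked, in the order asked, and still so for the second after the job is handed in, with the robot touching nothing.
It also fails if it takes over 72 s, if anything falls off the work surface, if the arm or the gripper's body presses on something with over 40 N, if the wrist force passes 120 N, or if a joint passes its speed limit or range.

## Working session

There is one attempt and no reset: what is moved stays moved. The work goes in short steps, Python scripts to look and compute and a tool call to move; the robot and the scene stay as the last step left them, time stands still between calls to the robot, and variables do not carry over. Pictures are saved under pics/ and viewed, and the job is handed in when it is done.

Besides the shell and the picture viewer there is one more tool, called after "Request:" by a JSON object that holds its "api" and its "payload". send_rows: Moves the arm, as the interface text tells. Its arguments: {"type":"object","properties":{"increments":{"type":"array"}},"required":["increments"]}

```bash
mkdir -p pics; ls; cat > h.py <<'E'
import numpy as np, cv2
from bench import robot
def snap(n,f):
    s=robot.snapshot(n); cv2.imwrite(f'pics/{f}.png',s['image'][:,:,::-1]); np.savez(f'pics/{f}.npz',K=s['intrinsics'],T=s['world_from_camera'],im=s['image']); return s
def ray(f,u,v,z):
    d=np.load(f'pics/{f}.npz'); K,T=d['K'],d['T']
    r=T[:3,:3]@np.linalg.solve(K,[u,v,1]); o=T[:3,3]; return o+r*(z-o[2])/r[2]
def proj(f,p):
    d=np.load(f'pics/{f}.npz'); K,T=d['K'],d['T']
    c=np.linalg.inv(T)@np.r_[p,1]; q=K@c[:3]; return q[:2]/q[2]
def crop(f,u0,v0,u1,v1,k,out):
    im=cv2.imread(f'pics/{f}.png')[v0:v1,u0:u1]; cv2.imwrite(f'pics/{out}.png',cv2.resize(im,None,fx=k,fy=k,interpolation=cv2.INTER_CUBIC))
E
python3 - <<'E'
from h import *
snap('scene','s0'); snap('top','t0')
print({k:np.round(v,3) for k,v in robot.get_obs().items()})
for f in('s0','t0'):
  d=np.load(f'pics/{f}.npz'); print(d['T'].round(3),d['K'])
E
```

```text
pics
{'time': np.float64(0.1), 'joint_positions': array([-1.379,  0.088,  1.372, -0.   ,  1.684, -0.103]), 'qvel': array([ 0.   , -0.002, -0.005,  0.001, -0.001, -0.   ]), 'joint_torque': array([ 1.0000e-03, -3.4125e+01, -3.0330e+01,  7.2000e-02,  3.0000e-02,
       -0.0000e+00]), 'tool_pos': array([ 0.16 , -0.526,  0.204]), 'ee_rot': array([-1.667,  1.569,  1.769]), 'wrist_force': array([-0.59 , -0.288,  0.565]), 'wrist_torque': array([-0.04 ,  0.015,  0.045]), 'width': np.float64(0.094)}
[[-0.866  0.344 -0.364  0.903]
 [ 0.501  0.594 -0.629  0.669]
 [-0.    -0.727 -0.687  0.922]
 [ 0.     0.     0.     1.   ]] [[404.38150121   0.         324.04772018]
 [  0.         404.38150121 197.45436389]
 [  0.           0.           1.        ]]
[[ 1.300e-02 -9.970e-01  7.100e-02  3.570e-01]
 [-1.000e+00 -1.300e-02  2.000e-03 -7.200e-02]
 [-1.000e-03 -7.100e-02 -9.970e-01  1.471e+00]
 [ 0.000e+00  0.000e+00  0.000e+00  1.000e+00]] [[493.87933563   0.         321.86204814]
 [  0.         493.87933563 207.84583547]
 [  0.           0.           1.        ]]
```

View pics/s0.png

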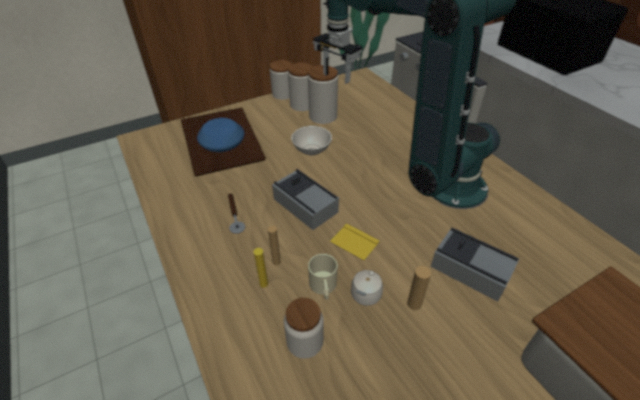

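View pics/t0.png

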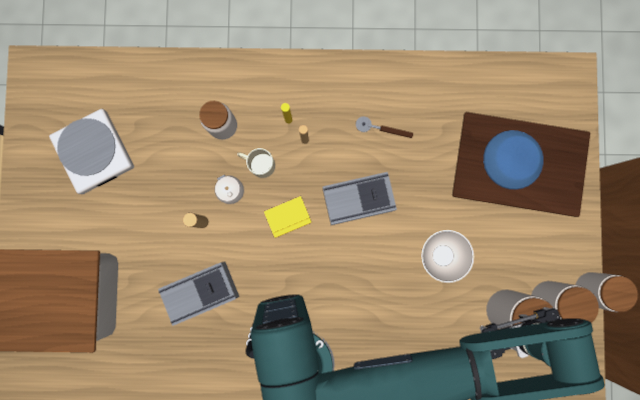

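```bash
python3 - <<'E'
from h import *
for n,u,v,z in(('A',360,198,.065),('B',198,292,.065),('dowel',303,130,.14),('yellow',286,106,.14),('thick',190,220,.14)):
  p=ray('t0',u,v,z); print(n,p.round(3),np.hypot(*p[:2]).round(3))
crop('t0',270,80,430,240,5,'c0t'); crop('s0',220,160,350,300,5,'c0s')
im=cv2.imread('pics/c0t.png');cv2.imwrite('pics/c0t.png',im[:600] if 0 else cv2.resize(im,(600,600)));im=cv2.imread('pics/c0s.png');cv2.imwrite('pics/c0s.png',cv2.resize(im,(557,600)))
E
```

```text
A [ 0.487 -0.179  0.065] 0.519
B [0.215 0.276 0.065] 0.35
dowel [ 0.665 -0.016  0.14 ] 0.665
yellow [0.731 0.032 0.14 ] 0.732
thick [0.415 0.285 0.14 ] 0.503
```

View pics/c0t.png

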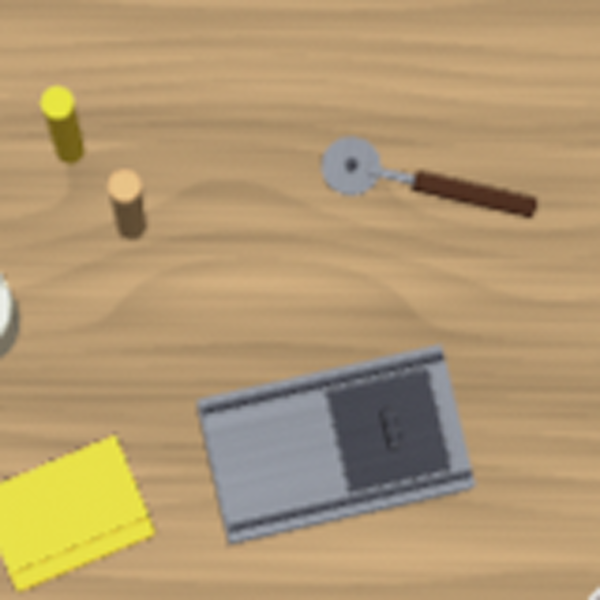

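View pics/c0s.png

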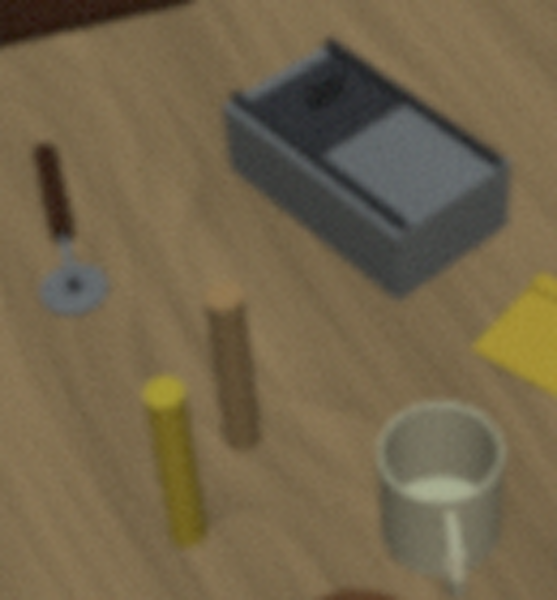

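```bash
python3 - <<'E'
from h import *
crop('t0',315,165,405,232,8,'c1t'); crop('s0',265,165,345,230,9,'c1s')
E
```

```text
(no output)
```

View pics/c1t.png

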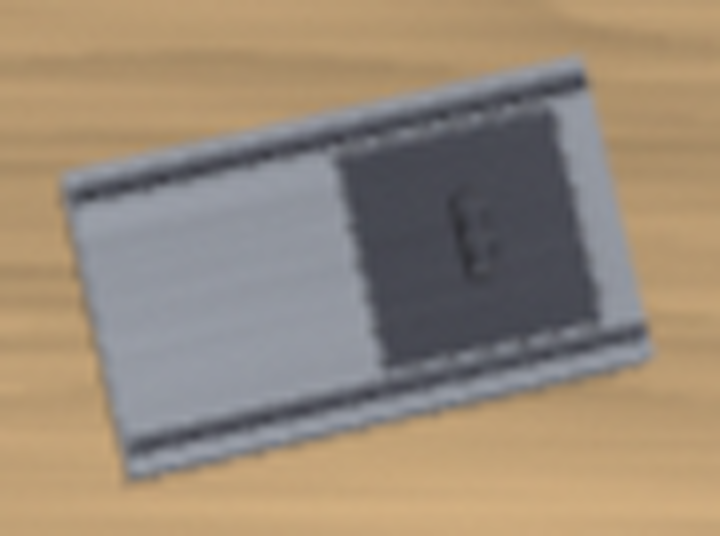

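View pics/c1s.png

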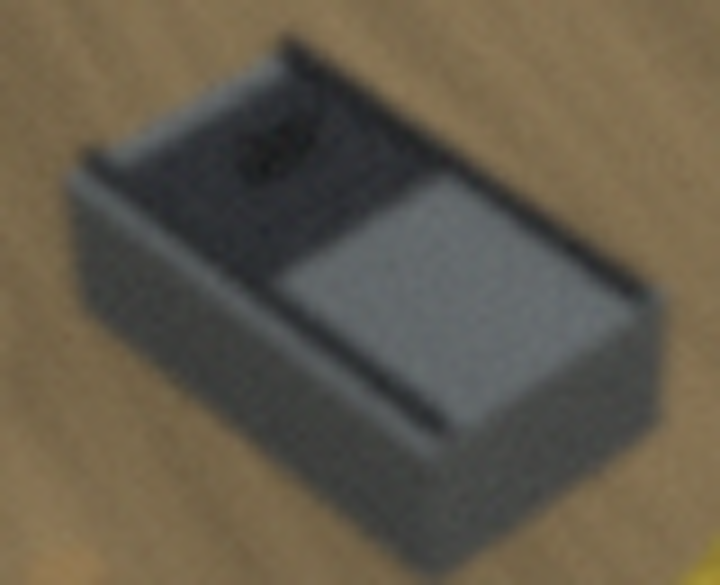

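```bash
cat > fit.py <<'E'
from h import *
from scipy.optimize import least_squares
A=[]
def t(c,p): A.append(('t0',(c[0]+.5)/8-.5+315,(c[1]+.5)/8-.5+165,p))
def s(c,p): A.append(('s0',(c[0]+.5)/9-.5+265,(c[1]+.5)/9-.5+165,p))
t((63,177),(56,96,65));t((582,57),(56,-96,65));t((650,355),(-56,-96,65));t((128,480),(-56,96,65))
t((340,152),(40,-5,70));t((552,105),(40,-85,70));t((598,322),(-40,-85,70));t((385,368),(-40,-5,70))
s((432,455),(56,96,65));s((70,180),(56,-96,65));s((660,300),(-56,96,65));s((430,578),(56,96,0));s((88,300),(56,-96,0));s((655,420),(-56,96,0))
def W(x,p):
    c,sn=np.cos(x[2]),np.sin(x[2]);p=np.array(p)/1e3
    return np.array([x[0]+c*p[0]-sn*p[1],x[1]+sn*p[0]+c*p[1],p[2]])
for cams in (['t0'],['s0'],['t0','s0']):
    D=[a for a in A if a[0] in cams]
    f=lambda x:np.concatenate([proj(a[0],W(x,a[3]))-a[1:3] for a in D])
    r=least_squares(f,[.487,-.179,.2]); print(cams,r.x.round(4),np.abs(r.fun).max().round(2),f(r.x).reshape(-1,2).round(1).tolist())
x=r.x
print('mouth',W(x,(0,-45,65)),'tab',W(x,(0,-45,96)))
E
python3 fit.py
python3 - <<'E'
from h import *
crop('t0',285,110,325,150,14,'c2t'); crop('s0',250,215,300,275,10,'c2s')
E
```

```text
['t0'] [ 0.4876 -0.1738  0.2373] 1.47 [[-1.2, -0.4], [-0.8, -0.2], [-0.2, 0.5], [-0.6, -0.1], [-0.1, 0.1], [0.7, -0.2], [1.5, -0.1], [0.7, 0.4]]
['s0'] [ 0.4848 -0.1753  0.2303] 1.05 [[-0.6, -0.3], [-0.6, -1.0], [1.0, -0.9], [0.0, 0.9], [-0.8, 0.3], [1.0, 0.6]]
['t0', 's0'] [ 0.4868 -0.1741  0.2385] 1.57 [[-1.1, -0.1], [-0.8, 0.0], [-0.1, 0.8], [-0.4, 0.2], [0.0, 0.4], [0.8, 0.1], [1.6, 0.2], [0.8, 0.7], [-0.7, 0.2], [-1.1, -0.4], [0.7, -0.6], [-0.1, 1.3], [-1.3, 1.0], [0.8, 0.8]]
mouth [ 0.49742831 -0.21781182  0.065     ] tab [ 0.49742831 -0.21781182  0.096     ]
```

View pics/c2t.png

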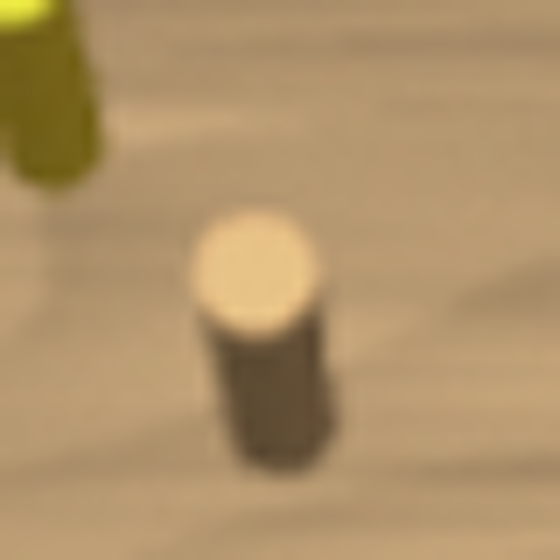

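View pics/c2s.png

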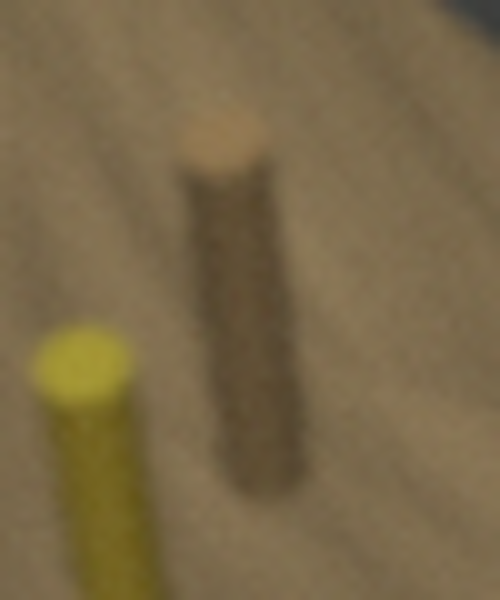

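```bash
cat >> fit.py <<'E'
print('--- cover offset free')
def W2(x,p):
    q=list(p)
    if p[2]==70: q[1]+=x[3]*1e3
    return W(x,q)
for cams in (['t0'],['t0','s0']):
    D=[a for a in A if a[0] in cams]
    f=lambda x:np.concatenate([proj(a[0],W2(x,a[3]))-a[1:3] for a in D])
    r=least_squares(f,[.487,-.179,.2,0]); print(r.x.round(4),f(r.x).reshape(-1,2).round(1).tolist())
x=r.x
print('mouth',W(x,(0,-45,65)).round(4),'tab now',W(x,(0,-45+1e3*x[3],96)).round(4),'open',W(x,(0,40,96)).round(4))
print('dowel top',ray('t0',302.75,128.96,.14).round(4),ray('s0',272.2,228.5,.14).round(4))
print('dowel foot edge t', ray('t0',(283.5)/14-.5+285,465/14-.5+110,0).round(4))
E
python3 fit.py
```

```text
['t0'] [ 0.4876 -0.1738  0.2373] 1.47 [[-1.2, -0.4], [-0.8, -0.2], [-0.2, 0.5], [-0.6, -0.1], [-0.1, 0.1], [0.7, -0.2], [1.5, -0.1], [0.7, 0.4]]
['s0'] [ 0.4848 -0.1753  0.2303] 1.05 [[-0.6, -0.3], [-0.6, -1.0], [1.0, -0.9], [0.0, 0.9], [-0.8, 0.3], [1.0, 0.6]]
['t0', 's0'] [ 0.4868 -0.1741  0.2385] 1.57 [[-1.1, -0.1], [-0.8, 0.0], [-0.1, 0.8], [-0.4, 0.2], [0.0, 0.4], [0.8, 0.1], [1.6, 0.2], [0.8, 0.7], [-0.7, 0.2], [-1.1, -0.4], [0.7, -0.6], [-0.1, 1.3], [-1.3, 1.0], [0.8, 0.8]]
mouth [ 0.49742831 -0.21781182  0.065     ] tab [ 0.49742831 -0.21781182  0.096     ]
--- cover offset free
[ 0.4881 -0.1757  0.2371  0.0038] [[-0.5, -0.5], [-0.2, -0.4], [0.4, 0.4], [0.1, -0.3], [-0.7, 0.3], [0.1, -0.1], [0.8, 0.1], [0.0, 0.6]]
[ 0.4869 -0.1752  0.2393  0.0031] [[-0.8, -0.1], [-0.4, -0.0], [0.3, 0.7], [-0.0, 0.2], [-0.7, 0.6], [0.1, 0.2], [0.9, 0.3], [0.2, 0.9], [-0.9, -0.0], [-1.3, -0.6], [0.5, -0.8], [-0.3, 1.1], [-1.5, 0.8], [0.5, 0.6]]
mouth [ 0.4976 -0.2189  0.065 ] tab now [ 0.4969 -0.2159  0.096 ] open [ 0.4775 -0.1363  0.096 ]
dowel top [ 0.6677 -0.0151  0.14  ] [ 0.6645 -0.0129  0.14  ]
dowel foot edge t [ 0.6584 -0.0157  0.    ]
```

```bash
cat >> h.py <<'E'
from scipy.spatial.transform import Rotation as Ro
def st():
    o=robot.get_obs(); R=Ro.from_euler('xyz',o['ee_rot']).as_matrix(); return o,R
YJ=np.array([-np.sin(.238),np.cos(.238),0])
def go(p):
    o,R=st(); d=np.array(p)-o['tool_pos']
    y=R[:,1]; a=[]
    for sg in (1,-1):
        t=sg*YJ; a.append(np.arctan2(R[:,0]@np.cross(y,t),y@t))
    print('t',o['time'].round(2),'p',o['tool_pos'].round(4),'F',o['wrist_force'].round(2),'M',o['wrist_torque'].round(2),'w',round(o['width'],4),'q6',o['joint_positions'][5].round(3))
    print('shift tool',(R.T@d).round(4),'roll opts',np.round(a,3))
    return R
E
python3 - <<'E'
from h import *
print(go([.4969,-.2159,.2]).round(3))
E
```

```text
Traceback (most recent call last):
  File "h.py", line 22, in go
    print('t',o['time'].round(2),'p',o['tool_pos'].round(4),'F',o['wrist_force'].round(2),'M',o['wrist_torque'].round(2),'w',round(o['width'],4),'q6',o['joint_positions'][5].round(3))
              ^^^^^^^^^^^^^^^
AttributeError: 'float' object has no attribute 'round'
```

```bash
sed -i "s/o\['time'\].round(2)/round(float(o['time']),2)/" h.py
python3 - <<'E'
from h import *
print(go([.4969,-.2159,.2]).round(3))
E
```

```text
t 0.1 p [ 0.1597 -0.5258  0.2044] F [-0.59 -0.29  0.57] M [-0.04  0.02  0.04] w 0.0944 q6 -0.103
shift tool [ 0.0049 -0.1986 -0.4127] roll opts [-3.085  0.057]
[[-0.     0.291 -0.957]
 [ 0.002 -0.957 -0.291]
 [-1.    -0.002 -0.   ]]
```

Request:
{"api": "send_rows", "payload": {"increments": [[0,0,-0.017,-0.036,0.012],[0,0,-0.035,-0.072,0.024],[0,0,-0.052,-0.108,0.036],[0,0,-0.07,-0.144,0.048],[0,0,-0.087,-0.18,0.057]]}}

```text
time: 0.52
tool_pos: [0.3075, -0.3891, 0.2049]
ee_rot: [-1.395, 1.57, 1.983]
wrist_force: [0.2, 0.3, -0.7]
width: 0.0643
```

```bash
python3 -c "
from h import *
go([.4969,-.2159,.2])"
```

```text
t 0.52 p [ 0.3075 -0.3891  0.2049] F [ 0.19  0.28 -0.7 ] M [-0.03  0.02 -0.02] w 0.0643 q6 0.318
shift tool [ 0.005  -0.124  -0.2247] roll opts [ 3.14e+00 -2.00e-03]
```

Request:
{"api": "send_rows", "payload": {"increments": [[-0.2,0,-0.018,-0.034,0],[-0.2,0,-0.037,-0.068,0],[-0.2,0,-0.056,-0.102,0],[-0.2,0,-0.075,-0.136,0],[-0.2,0,-0.094,-0.17,0]]}}

```text
time: 0.93
tool_pos: [0.4507, -0.2576, 0.205]
ee_rot: [-0.593, 1.57, 2.787]
wrist_force: [0.2, -1.1, 0.2]
width: 0.0379
```

```bash
python3 -c "
from h import *
go([.4969,-.2159,.2])"
```

```text
t 0.93 p [ 0.4507 -0.2576  0.205 ] F [ 0.15 -1.15  0.18] M [ 0.02 -0.    0.02] w 0.0379 q6 0.705
shift tool [ 0.005  -0.0296 -0.0547] roll opts [ 3.141 -0.   ]
```

Request:
{"api": "send_rows", "payload": {"increments": [[-0.2,0.015,-0.015,-0.0275,0],[-0.2,0.045,-0.03,-0.055,0],[-0.2,0.07,-0.03,-0.055,0],[-0.2,0.07,-0.03,-0.055,0]]}}

```text
time: 1.27
tool_pos: [0.4936, -0.2137, 0.1285]
ee_rot: [-0.743, 1.558, 2.639]
wrist_force: [-0.7, 0.7, -0.9]
width: 0.0376
```

```bash
python3 -c "
from h import *
go([.4969,-.2159,.078]); snap('scene','s1');snap('top','t1'); crop('s1',220,100,380,230,5,'c3s');crop('t1',290,120,430,240,5,'c3t');print(proj('s1',robot.get_obs()['tool_pos']),proj('t1',robot.get_obs()['tool_pos']))"
```

```text
t 1.27 p [ 0.4936 -0.2137  0.1285] F [-0.66  0.67 -0.89] M [ 0.03  0.07 -0.02] w 0.0376 q6 0.816
shift tool [ 0.0504  0.0034 -0.0032] roll opts [-3.138e+00  3.000e-03]
[294.65224408 166.84216362] [376.02954538 192.91891378]
```

View pics/c3s.png

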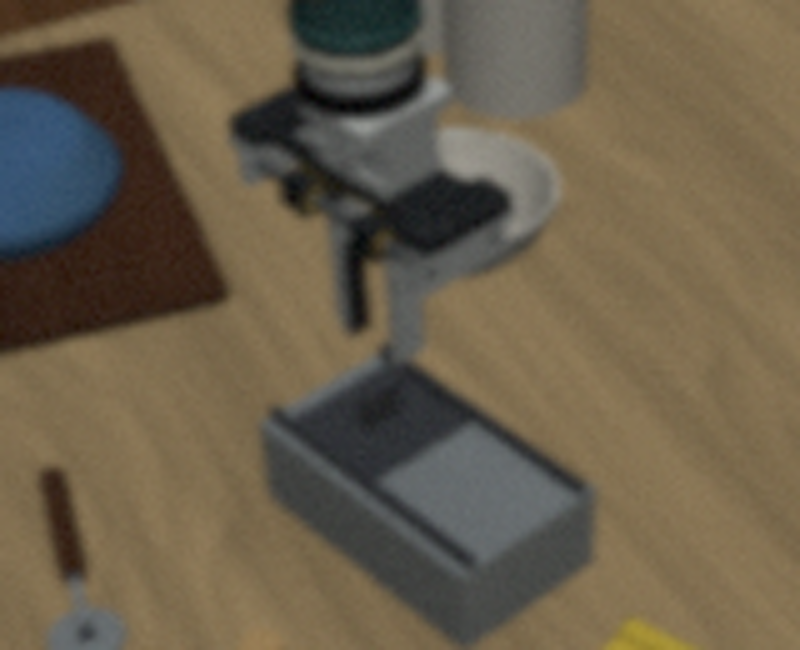

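View pics/c3t.png

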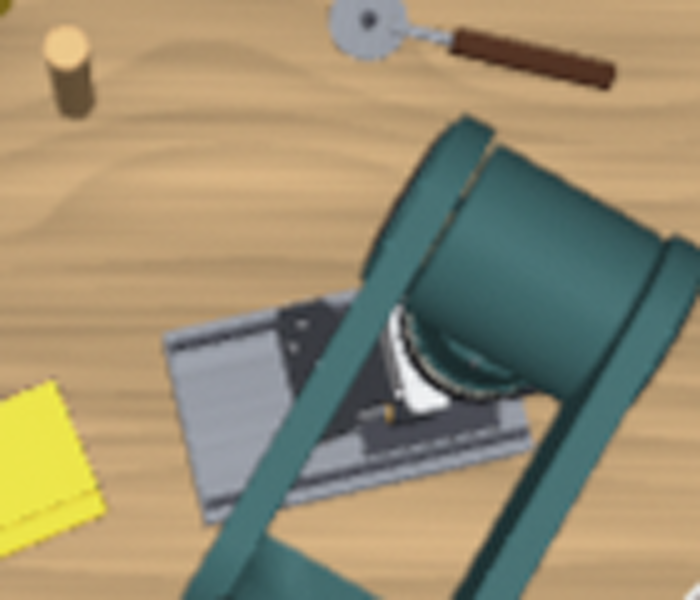

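Request:
{"api": "send_rows", "payload": {"increments": [[-0.2,0.025,0.001,-0.002,0],[-0.2,0.045,0.003,-0.003,0],[-0.2,0.049,0.003,-0.003,0],[-0.2,0.049,0.003,-0.003,0]]}}

```text
time: 1.7
tool_pos: [0.4991, -0.2203, 0.0868]
ee_rot: [-0.472, 1.57, 2.906]
wrist_force: [0.0, -1.0, 0.6]
width: 0.0376
```

```bash
python3 -c "
from h import *
go([.4969,-.2159,.079]); snap('scene','s2');crop('s2',250,130,350,230,6,'c4s')"
```

```text
t 1.7 p [ 0.4991 -0.2203  0.0868] F [ 0.02 -1.04  0.62] M [ 0.03 -0.02  0.01] w 0.0376 q6 0.815
shift tool [ 0.0078 -0.0048  0.0011] roll opts [ 3.14e+00 -2.00e-03]
```

View pics/c4s.png

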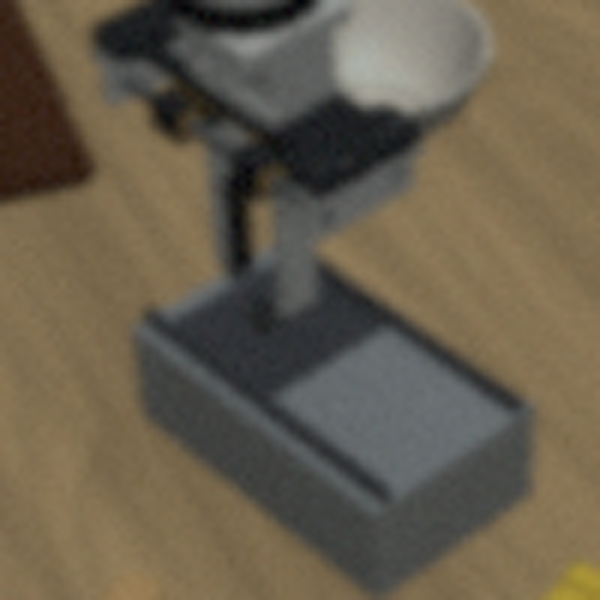

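Request:
{"api": "send_rows", "payload": {"increments": [[-0.2,0.004,-0.002,0,0],[-0.2,0.008,-0.004,0,0],[-1,0.008,-0.004,0,0],[-1,0.008,-0.004,0,0],[-1,0.008,-0.004,0,0]]}}

```text
time: 2.17
tool_pos: [0.4991, -0.2156, 0.0789]
ee_rot: [2.256, 1.57, -0.648]
wrist_force: [0.4, 0.0, 0.1]
width: 0.021
```

Request:
{"api": "send_rows", "payload": {"increments": [[-1,0,0,0,0],[-1,0,0,0,0],[-1,0,0,0,0]]}}

```text
time: 2.42
tool_pos: [0.499, -0.2152, 0.0787]
ee_rot: [-2.116, 1.57, 1.264]
wrist_force: [-0.5, 1.5, 1.1]
width: 0.0077
```

```bash
python3 -c "
from h import *
go([.4775,-.1363,.079])"
```

```text
t 2.42 p [ 0.499  -0.2152  0.0787] F [-0.48  1.54  1.06] M [ 0.26  0.06 -0.01] w 0.0077 q6 0.821
shift tool [-0.0002 -0.0818  0.0023] roll opts [ 3.141 -0.   ]
```

Request:
{"api": "send_rows", "payload": {"increments": [[-1,0,-0.015,0,0],[-1,0,-0.03,0,0],[-1,0,-0.045,0,0],[-1,0,-0.06,0,0],[-1,0,-0.072,0,0]]}}

```text
time: 2.83
tool_pos: [0.4816, -0.1436, 0.0787]
ee_rot: [2.666, 1.57, -0.237]
wrist_force: [1.7, -1.8, 0.9]
width: 0.0075
```

Request:
{"api": "send_rows", "payload": {"increments": [[-1,0,-0.003,0,0],[-1,0,-0.006,0,0],[-1,0,-0.009,0,0],[-1,0,-0.01,0,0]]}}

```text
time: 3.17
tool_pos: [0.4797, -0.1357, 0.0787]
ee_rot: [2.285, 1.57, -0.618]
wrist_force: [1.0, -1.8, 2.1]
width: 0.0075
```

```bash
python3 -c "
from h import *
go([.4775,-.1363,.079])"
```

```text
t 3.17 p [ 0.4797 -0.1357  0.0787] F [ 1.02 -1.77  2.06] M [-0.23 -0.13 -0.05] w 0.0075 q6 0.943
shift tool [-0.0003  0.0001  0.0023] roll opts [-3.142  0.   ]
```

Still just friction; continue to the stop.

Request:
{"api": "send_rows", "payload": {"increments": [[-1,0,-0.001,0,0],[-1,0,-0.003,0,0],[-1,0,-0.004,0,0]]}}

```text
time: 3.42
tool_pos: [0.4795, -0.1346, 0.0788]
ee_rot: [1.683, 1.565, -1.221]
wrist_force: [3.9, -8.0, -1.3]
width: 0.0076
```

Request:
{"api": "send_rows", "payload": {"increments": [[-1,0,-0.001,0,0],[-1,0,-0.002,0,0],[-1,0,-0.003,0,0]]}}

```text
time: 3.67
tool_pos: [0.4795, -0.1346, 0.0788]
ee_rot: [1.659, 1.559, -1.247]
wrist_force: [4.9, -15.0, -3.8]
width: 0.008
```

```bash
python3 -c "
from h import *
go([.4775,-.1363,.079])"
```

```text
t 3.67 p [ 0.4795 -0.1346  0.0788] F [  4.87 -15.    -3.84] M [-2.62 -0.91  0.09] w 0.008 q6 0.955
shift tool [-0.0002  0.0012  0.0023] roll opts [ 3.14e+00 -2.00e-03]
```

Request:
{"api": "send_rows", "payload": {"increments": [[-1,0,0.003,0,0],[-0.3,0,0.003,0,0],[-0.2,0,0.003,0,0],[-0.2,0,0.003,0,0],[-0.2,0,0.003,0,0]]}}

```text
time: 4.08
tool_pos: [0.4779, -0.1313, 0.0777]
ee_rot: [-0.852, 1.568, 2.527]
wrist_force: [0.1, -0.2, 0.0]
width: 0.0309
```

Request:
{"api": "send_rows", "payload": {"increments": [[-0.2,-0.025,0,0,0],[-0.2,-0.065,0,0,0],[-0.2,-0.105,0,0,0],[0,-0.115,0,0,0],[0,-0.115,0,0,0]]}}

```text
time: 4.5
tool_pos: [0.4807, -0.1324, 0.1979]
ee_rot: [2.555, 1.562, -0.349]
wrist_force: [0.1, 0.3, -0.6]
width: 0.0458
```

```bash
python3 -c "
from h import *
go([.667,-.0145,.195]);snap('scene','s3');snap('top','t3')
crop('s3',240,100,360,230,5,'c5s');crop('t3',290,120,430,240,5,'c5t')"
```

```text
t 4.5 p [ 0.4807 -0.1324  0.1979] F [ 0.06  0.28 -0.63] M [-0.05 -0.01  0.03] w 0.0458 q6 0.95
shift tool [ 0.0041 -0.0706 -0.2089] roll opts [-3.141  0.   ]
```

View pics/c5s.png

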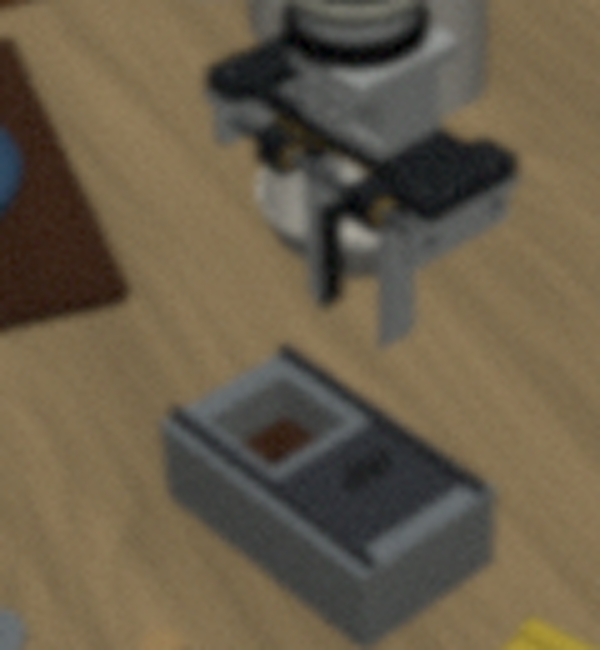

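View pics/c5t.png

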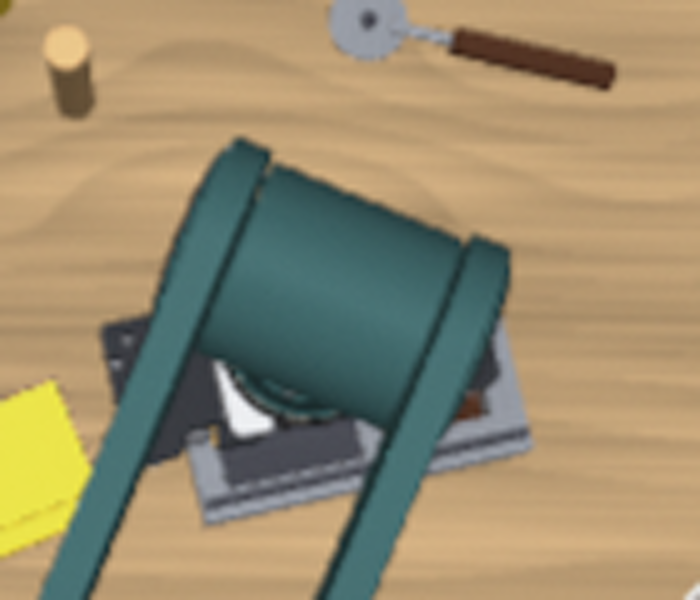

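Request:
{"api": "send_rows", "payload": {"increments": [[0.2,-0.002,-0.013,-0.038,0],[0.2,-0.002,-0.026,-0.076,0],[0.2,-0.002,-0.039,-0.114,0],[0.2,-0.002,-0.052,-0.152,0],[0.2,-0.002,-0.064,-0.19,0]]}}

```text
time: 5.02
tool_pos: [0.6479, -0.0234, 0.1913]
ee_rot: [-0.361, 1.564, 3.018]
wrist_force: [0.8, -0.1, 0.1]
width: 0.0563
```

Request:
{"api": "send_rows", "payload": {"increments": [[0.2,0,-0.006,-0.019,0],[0.2,0,-0.006,-0.019,0],[0.2,0,-0.006,-0.019,0]]}}

```text
time: 5.27
tool_pos: [0.664, -0.014, 0.191]
ee_rot: [-0.277, 1.563, 3.104]
wrist_force: [-0.8, -0.5, -0.1]
width: 0.0567
```

```bash
python3 -c "
from h import *
go([.667,-.0145,.15]);snap('scene','s4');snap('top','t4')
crop('s4',220,120,340,300,3.3,'c6s');crop('t4',330,160,420,240,8,'c6t');d=np.load('pics/t4.npz');print(proj('s4',robot.get_obs()['tool_pos']))
cv2.imwrite('pics/t4.png',d['im'][:,:,::-1])"
```

```text
t 5.27 p [ 0.664 -0.014  0.191] F [-0.81 -0.53 -0.13] M [-0.01  0.01 -0.03] w 0.0567 q6 1.225
shift tool [ 0.041   0.0013 -0.0031] roll opts [-3.14e+00  1.00e-03]
[270.22921097 213.44139785]
```

View pics/c6s.png

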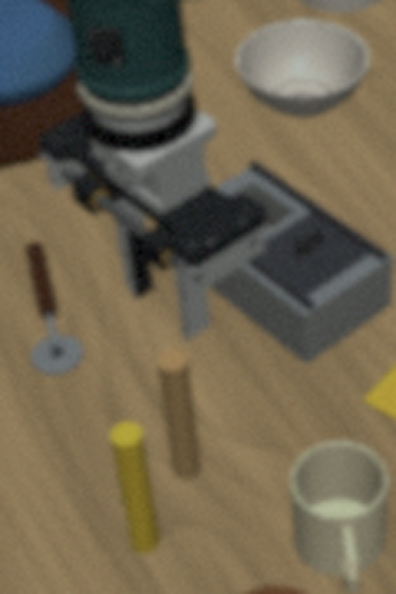

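View pics/c6t.png

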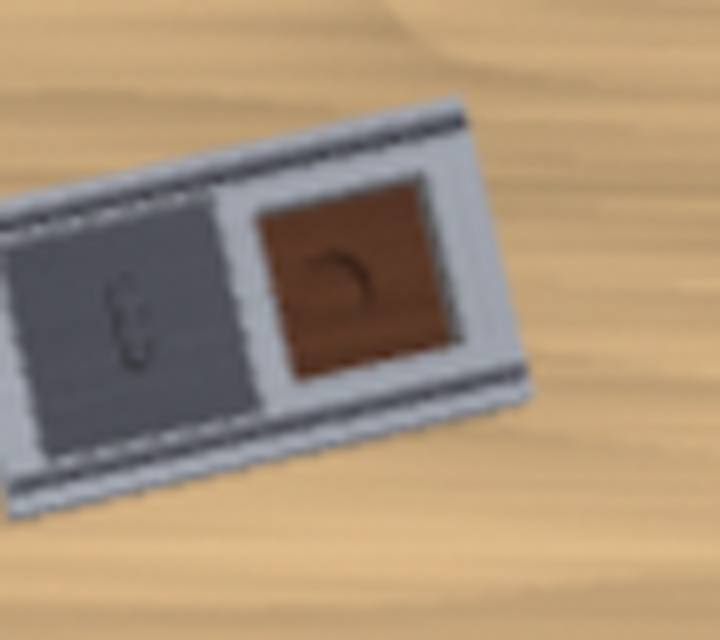

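```bash
python3 -c "
from h import *
im=cv2.imread('pics/t4.png')
c=im[178:212,358:392].astype(float); print(c[...,2].astype(int)[4:30:1,2:30])
g=cv2.resize(im[178:212,358:392],None,fx=16,fy=16,interpolation=cv2.INTER_CUBIC).astype(float)
g=np.clip((g-20)*2.2,0,255); cv2.imwrite('pics/c7.png',g.astype(np.uint8))
print(proj('t4',[.4976,-.2189,.03]),proj('t4',[.4976,-.2189,.065]))"
```

```text
[[106 126 136 141 145 153 157 157 158 157 159 159 160 160 160 146 136 129
  121 112 102  99  94 128 154 159 157 158]
 [146 154 157 156 157 158 158 159 161 160 152 148 140 125 117 106  98  94
   86  82  82  84  90 117 149 160 159 158]
 [158 159 159 159 159 160 152 140 136 124 111 107 101  88  83  82  84  85
   84  84  84  84  89 109 147 160 158 157]
 [161 161 145 135 130 120 111 100  98  90  85  85  83  84  85  85  85  84
   83  84  85  84  88  96 143 160 159 157]
 [159 145 115  99  93  87  85  85  85  86  86  86  85  85  85  85  84  84
   85  84  84  83  86  90 133 156 159 157]
 [157 135  99  86  85  85  85  86  86  86  86  86  87  84  86  84  86  86
   86  85  85  86  88  91 121 151 160 157]
 [155 140 106  86  87  87  86  86  87  86  87  86  87  86  87  87  87  88
   88  89  89  87  87  90 108 146 159 157]
 [155 151 116  87  88  87  88  87  88  89  89  89  89  89  89  90  88  89
   88  87  86  86  85  90  96 142 160 158]
 [155 155 123  92  89  90  89  89  90  89  90  89  90  90  89  88  88  86
   88  87  87  88  88  89  91 133 156 158]
 [156 157 135 102  91  91  91  92  91  90  82  
[... 1298 characters left out ...]
 90  92  90  89
   86  86  85  85  85  84  83  84  87  94]
 [103 146 160 160 160 133 101  90  91  91  89  89  87  86  85  85  83  83
   83  83  82  83  83  91 104 110 130 139]
 [ 90 140 159 159 161 139 104  86  86  85  85  85  84  83  84  83  85  83
   83 100 109 119 134 139 145 146 154 157]
 [ 81 126 155 161 162 146 107  84  83  83  83  85  84  84  92 105 111 129
  137 143 145 149 154 157 156 157 158 157]
 [ 80 110 147 159 159 156 116  85  84  86  93 105 119 133 141 145 146 152
  157 155 156 157 157 159 159 158 158 144]
 [ 80 107 146 160 159 160 138 115 118 133 139 144 148 154 156 156 157 157
  158 159 158 158 150 138 135 123 115 103]]
[372.89341866 195.74245636] [374.14644327 194.57017598]
```

View pics/c7.png

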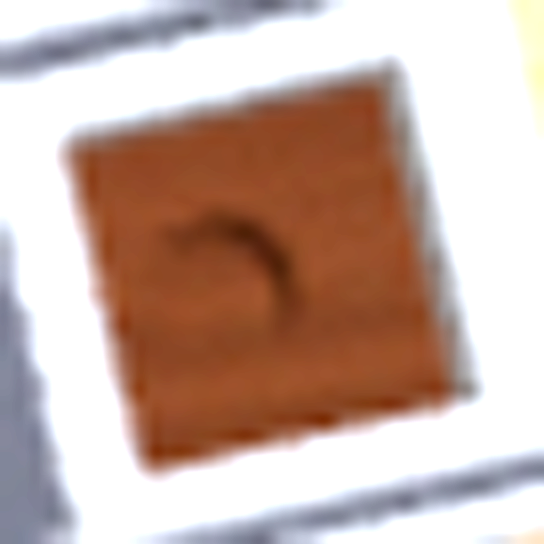

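Request:
{"api": "send_rows", "payload": {"increments": [[0.2,0.025,0.001,-0.002,0],[0.2,0.06,0.001,-0.003,0],[0.2,0.095,0.001,-0.003,0],[0.2,0.11,0.001,-0.003,0],[0.2,0.11,0.001,-0.003,0]]}}

```text
time: 5.78
tool_pos: [0.6634, -0.0159, 0.0794]
ee_rot: [-0.313, 1.559, 3.065]
wrist_force: [-0.2, 0.7, -0.1]
width: 0.0565
```

```bash
python3 -c "
from h import *
go([.6665,-.0145,.081]);snap('scene','s5');crop('s5',235,180,325,280,6,'c8s');print(ray('t4',371.6,195.7,.03))"
```

```text
t 5.78 p [ 0.6634 -0.0159  0.0794] F [-0.16  0.67 -0.1 ] M [-0.01  0.01  0.01] w 0.0565 q6 1.226
shift tool [-0.0017 -0.0006 -0.0034] roll opts [ 3.14e+00 -2.00e-03]
[ 0.49767693 -0.21511072  0.03      ]
```

View pics/c8s.png

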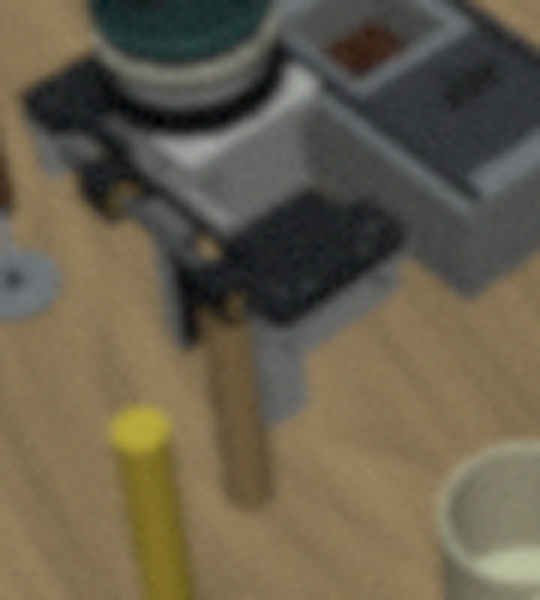

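Request:
{"api": "send_rows", "payload": {"increments": [[0.2,-0.001,0,-0.003,0],[0,-0.001,0,-0.003,0],[-0.3,-0.001,0,-0.003,0],[-0.5,-0.001,0,-0.003,0],[-0.6,-0.001,0,-0.003,0]]}}

```text
time: 6.25
tool_pos: [0.672, -0.0143, 0.088]
ee_rot: [2.755, 1.568, -0.149]
wrist_force: [-0.2, 0.2, 0.2]
width: 0.0332
```

Request:
{"api": "send_rows", "payload": {"increments": [[-1,0,0,0,0],[-1,0,0,0,0],[-1,0,0,0,0],[-1,0,0,0,0]]}}

```text
time: 6.58
tool_pos: [0.6716, -0.0143, 0.087]
ee_rot: [2.604, 1.57, -0.3]
wrist_force: [-0.3, -0.7, 2.3]
width: 0.0238
```

```bash
python3 -c "
from h import *
print(go([.6665,-.0145,.081]).round(3))"
```

```text
t 6.58 p [ 0.6716 -0.0143  0.087 ] F [-0.35 -0.7   2.32] M [-0.02 -0.01 -0.02] w 0.0238 q6 1.227
shift tool [ 0.006 -0.001  0.005] roll opts [ 3.141 -0.   ]
[[ 0.001  0.236 -0.972]
 [-0.    -0.972 -0.236]
 [-1.     0.    -0.001]]
```

Request:
{"api": "send_rows", "payload": {"increments": [[-1,-0.015,0,0,0],[-1,-0.045,0,0,0],[-1,-0.08,0,0,0],[-1,-0.1,0,0,0],[-1,-0.1,0,0,0]]}}

```text
time: 7.0
tool_pos: [0.674, -0.0145, 0.1933]
ee_rot: [2.797, 1.559, -0.106]
wrist_force: [-0.1, -0.2, 1.1]
width: 0.0234
```

```bash
python3 -c "
from h import *
print(go([.4977,-.2145,.187]).round(3));snap('scene','s6');crop('s6',220,130,330,280,4,'c9s')"
```

```text
t 7.0 p [ 0.674  -0.0145  0.1933] F [-0.09 -0.23  1.14] M [-0.05 -0.02  0.05] w 0.0234 q6 1.227
shift tool [0.0046 0.1528 0.2185] roll opts [ 3.142 -0.   ]
[[ 0.011  0.236 -0.972]
 [-0.001 -0.972 -0.236]
 [-1.     0.004 -0.011]]
```

View pics/c9s.png

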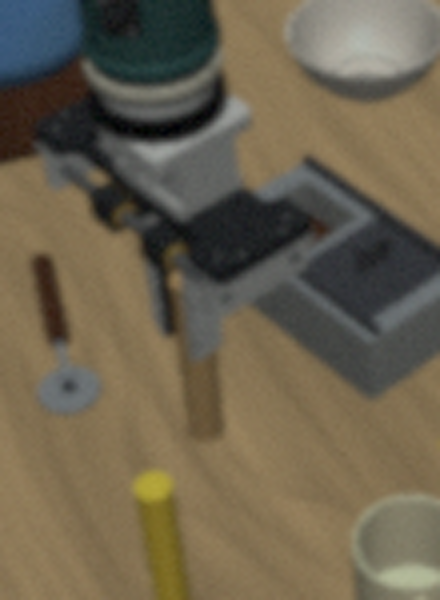

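Request:
{"api": "send_rows", "payload": {"increments": [[-1,0,0.012,0.016,0],[-1,0,0.034,0.046,0],[-1,0,0.057,0.078,0],[-1,0,0.08,0.11,0],[-1,0,0.102,0.141,0]]}}

```text
time: 7.47
tool_pos: [0.5557, -0.1471, 0.1831]
ee_rot: [-0.523, 1.565, 2.857]
wrist_force: [0.6, -1.5, 0.0]
width: 0.0238
```

Request:
{"api": "send_rows", "payload": {"increments": [[-1,0,0.022,0.03,0],[-1,0,0.045,0.062,0],[-1,0,0.052,0.071,0],[-1,0,0.052,0.071,0],[-1,0,0.052,0.071,0]]}}

```text
time: 7.88
tool_pos: [0.5011, -0.2134, 0.1847]
ee_rot: [-1.12, 1.568, 2.258]
wrist_force: [0.7, 1.1, -0.4]
width: 0.0236
```

Request:
{"api": "send_rows", "payload": {"increments": [[-1,0,0,0,0],[-1,0,0,0,0],[-1,0,0,0,0]]}}

```text
time: 8.13
tool_pos: [0.5024, -0.2126, 0.186]
ee_rot: [-1.262, 1.57, 2.119]
wrist_force: [0.2, -0.0, -0.3]
width: 0.0239
```

```bash
python3 -c "
from h import *
print(go([.5016,-.2143,.187]).round(3));snap('scene','s7');crop('s7',240,90,340,240,4,'c10s');snap('top','t7');crop('t7',330,160,420,240,8,'c10t')"
```

```text
t 8.13 p [ 0.5024 -0.2126  0.186 ] F [ 0.22 -0.02 -0.28] M [ 0.03 -0.01 -0.06] w 0.0239 q6 0.826
shift tool [-0.001   0.0014  0.0012] roll opts [-3.14e+00  2.00e-03]
[[-0.     0.238 -0.971]
 [ 0.001 -0.971 -0.238]
 [-1.    -0.001  0.   ]]
```

View pics/c10s.png

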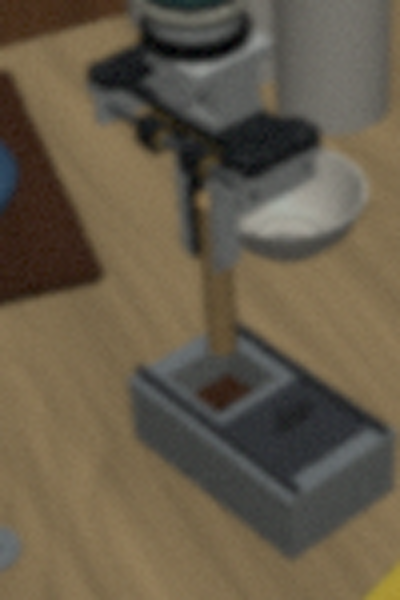

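View pics/c10t.png

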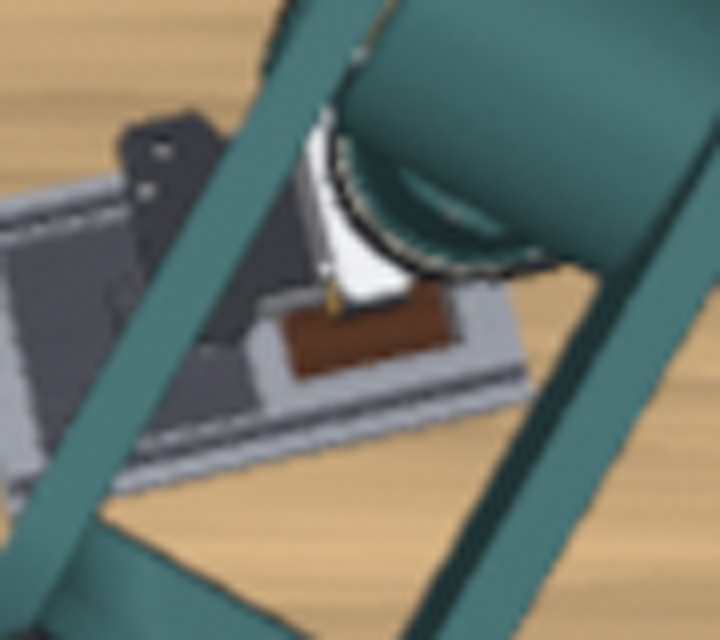

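Request:
{"api": "send_rows", "payload": {"increments": [[-1,0.015,0.001,0.001,0],[-1,0.035,0.0015,0.001,0],[-1,0.052,0.0015,0.001,0],[-1,0.06,0.0015,0.001,0],[-1,0.06,0.0015,0.001,0]]}}

```text
time: 8.65
tool_pos: [0.4999, -0.2144, 0.1239]
ee_rot: [-0.737, 1.566, 2.643]
wrist_force: [0.4, 0.5, -0.8]
width: 0.0234
```

Request:
{"api": "send_rows", "payload": {"increments": [[-1,0,0,0,0],[-1,0,0,0,0],[-1,0,0,0,0]]}}

```text
time: 8.9
tool_pos: [0.5019, -0.216, 0.1281]
ee_rot: [2.365, 1.568, -0.539]
wrist_force: [-0.5, -0.1, 0.5]
width: 0.0236
```

```bash
python3 -c "
from h import *
go([.5016,-.2143,.117])"
```

```text
t 8.9 p [ 0.5019 -0.216   0.1281] F [-0.51 -0.07  0.48] M [-0.    0.05 -0.08] w 0.0236 q6 0.823
shift tool [ 0.0111 -0.0017 -0.0001] roll opts [ 3.142 -0.   ]
```

Request:
{"api": "send_rows", "payload": {"increments": [[-1,0.003,-0.001,0,0],[-1,0.006,-0.001,0,0],[-1,0.009,-0.001,0,0],[-1,0.012,-0.001,0,0],[-1,0.014,-0.001,0,0]]}}

```text
time: 9.32
tool_pos: [0.5013, -0.2146, 0.1157]
ee_rot: [2.63, 1.568, -0.273]
wrist_force: [-4.1, 4.4, 18.4]
width: 0.0238
```

Request:
{"api": "send_rows", "payload": {"increments": [[-1,0,0,0,0],[-1,0,0,0,0]]}}

```text
time: 9.48
tool_pos: [0.5012, -0.2145, 0.1159]
ee_rot: [2.575, 1.568, -0.329]
wrist_force: [-3.0, 2.2, 12.3]
width: 0.0236
```

```bash
python3 -c "
from h import *
go([.5016,-.2143,.117])"
```

```text
t 9.48 p [ 0.5012 -0.2145  0.1159] F [-2.97  2.22 12.26] M [ 0.63  0.86 -0.04] w 0.0236 q6 0.824
shift tool [-0.0011 -0.0001 -0.0004] roll opts [ 3.141 -0.   ]
```

Request:
{"api": "send_rows", "payload": {"increments": [[-1,-0.0005,-0.0005,0.0005,0],[-1,-0.0005,-0.001,0.001,0],[-1,-0.0005,-0.0015,0.0015,0],[-1,-0.0005,-0.0015,0.0015,0]]}}

```text
time: 9.82
tool_pos: [0.5005, -0.2142, 0.116]
ee_rot: [2.426, 1.565, -0.478]
wrist_force: [-0.5, 0.4, 8.3]
width: 0.0237
```

```bash
python3 -c "
from h import *
go([.5016,-.2143,.117])"
```

```text
t 9.82 p [ 0.5005 -0.2142  0.116 ] F [-0.51  0.4   8.35] M [0.09 0.04 0.01] w 0.0237 q6 0.824
shift tool [-0.001   0.0003 -0.0011] roll opts [ 3.141 -0.   ]
```

Request:
{"api": "send_rows", "payload": {"increments": [[-1,0,0,0.0007,0],[-1,0,0,0.0014,0],[-1,0,0,0.002,0],[-1,0,0,0.002,0]]}}

```text
time: 10.15
tool_pos: [0.4998, -0.2144, 0.116]
ee_rot: [2.668, 1.562, -0.236]
wrist_force: [2.2, 0.6, 6.5]
width: 0.0237
```

```bash
python3 -c "
from h import *
go([.5016,-.2143,.117])"
```

```text
t 10.15 p [ 0.4998 -0.2144  0.116 ] F [2.22 0.6  6.52] M [ 0.28 -0.59  0.01] w 0.0237 q6 0.822
shift tool [-0.0009  0.0004 -0.0018] roll opts [-3.142  0.   ]
```

Request:
{"api": "send_rows", "payload": {"increments": [[-1,-0.0003,0,0.001,0],[-1,-0.0003,0,0.002,0],[-1,-0.0003,0,0.003,0],[-1,-0.0003,0,0.003,0],[-1,0,0,0.003,0]]}}

```text
time: 10.57
tool_pos: [0.498, -0.2147, 0.1162]
ee_rot: [2.786, 1.56, -0.117]
wrist_force: [4.8, 1.7, 6.9]
width: 0.0239
```

```bash
python3 -c "
from h import *
go([.5016,-.2143,.117])"
```

```text
t 10.57 p [ 0.498  -0.2147  0.1162] F [4.82 1.66 6.9 ] M [ 0.49 -1.21  0.05] w 0.0239 q6 0.818
shift tool [-0.0008  0.0005 -0.0036] roll opts [-3.141  0.   ]
```

Request:
{"api": "send_rows", "payload": {"increments": [[-1,-0.003,0,0,0],[-1,-0.006,0,-0.001,0],[-1,-0.006,0,-0.001,0],[-1,-0.006,0,-0.001,0],[-1,-0.006,0,-0.001,0]]}}

```text
time: 10.98
tool_pos: [0.4943, -0.2144, 0.1182]
ee_rot: [-0.442, 1.569, 2.937]
wrist_force: [-0.1, -0.1, -0.2]
width: 0.0236
```

```bash
python3 -c "
from h import *
print(go([.5016,-.2143,.117]));snap('scene','s8');crop('s8',265,130,325,210,7.5,'c11s')"
```

```text
t 10.98 p [ 0.4943 -0.2144  0.1182] F [-0.07 -0.14 -0.2 ] M [-0.    0.02  0.02] w 0.0236 q6 0.819
shift tool [ 0.0012  0.0016 -0.0071] roll opts [ 3.141 -0.   ]
[[-1.88208831e-03  2.35299973e-01 -9.71920974e-01]
 [ 3.90351060e-04 -9.71922449e-01 -2.35301086e-01]
 [-9.99998153e-01 -8.22247806e-04  1.73739429e-03]]
```

View pics/c11s.png

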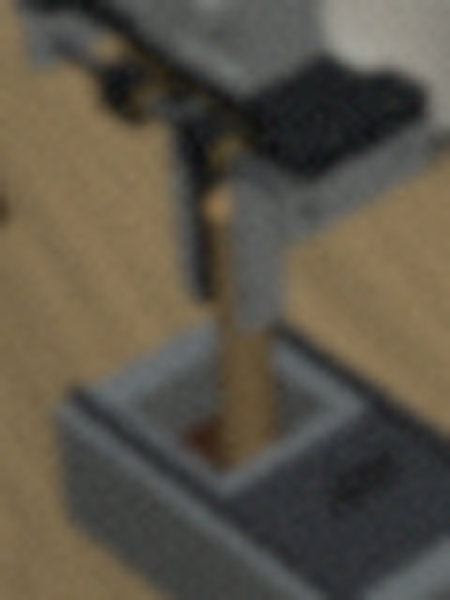

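```bash
python3 -c "
from h import *
for z in (.03,.08,.1,.118,.17):
  for dx in (.0,-.004):
    u=proj('s8',[.4943+dx,-.2144,z]); print(z,dx,((u-[265,130])*7.5).round(0))
crop('s7',265,130,325,210,7.5,'c12s')
im=cv2.imread('pics/s8.png')[130:210,265:325]; b=im.astype(int); print((b[:,:,2]-b[:,:,0])[10:70:3,24:40])
"
```

```text
0.03 0.0 [239. 466.]
0.03 -0.004 [247. 462.]
0.08 0.0 [233. 379.]
0.08 -0.004 [242. 375.]
0.1 0.0 [231. 342.]
0.1 -0.004 [240. 339.]
0.118 0.0 [229. 309.]
0.118 -0.004 [238. 306.]
0.17 0.0 [223. 210.]
0.17 -0.004 [232. 207.]
[[ 8  1 -3  2  1  0  0  0 -1  1  0  1  0 -3  0 -1]
 [ 1  2  6 10  9  4  4  0 -3 -4 -5 -8 -2 -4 -2 -5]
 [-1 -3 -7  0 -2  6  4  8  4  6  2  0 -3 -5 -3 -3]
 [-4 -4 -1  5 22 32 32 26 18 13 -1 -1 -8 -2  0 -2]
 [ 1  0 -3 10 17 23 15  3 -1 -4 -3 -2 -3  3 -2  1]
 [ 2  1  7 20 34 36 26 10  2  0 -1 -1 -3  0  1 -1]
 [ 9  6 14 38 53 52 37 13  3  0  0 -1 -1 -2 -1  0]
 [ 8  2  2 18 29 33 21 10  3  0  0 -1  0  2  5  7]
 [12  3  2 11 29 32 29 12  5  2  2  1  5 15 32 44]
 [22  9  6 10 25 35 30 15  3  0  2  0  4 15 34 48]
 [46 38 30 30 35 35 31 19  6  2  0  1  4 16 33 48]
 [34 28 17 11 13 26 30 21 12  9 13 14  9  8 17 31]
 [-7 -5 -7 -3  5 20 37 44 44 43 41 28 11  0 -5 -3]
 [-4 -2 -1  3 10 28 38 43 43 45 43 34 16  1 -4 -6]
 [ 1  2  0  0  8 22 35 42 46 43 43 35 24  9  2 -1]
 [ 1  4  6 11 21 29 37 44 43 46 44 37 25 12  2  1]
 [11 24 30 30 33 36 37 41 45 42 43 35 22  9  0 -4]
 [-2 -1  6 12 20 26 31 31 22 10  4 -3 -4 -7 -5 -5]
 [-6 -5 -3 -4 -4 -4 -4 -6 -8 -8 -7 -5 -6 -8 -5 -6]
 [-5 -6 -4 -2 -5 -4 -4 -9 -6 -4 -9 -7 -5 -5 -6 -6]]
```

```bash
python3 -c "
from h import *
im=cv2.imread('pics/s7.png').astype(int); d=im[:,:,2]-im[:,:,0]
for f,p,rows in (('s7',[.5024,-.2126,0],(158,162,166,170)),('s8',[.4943,-.2144,0],(176,179,182,185))):
  im=cv2.imread(f'pics/{f}.png').astype(float)
  for r in rows:
    b=(im[r-1:r+2,:,2]-im[r-1:r+2,:,0]).mean(0)[285:308]
    # predicted axis u at row r
    from scipy.optimize import brentq
    z=brentq(lambda z:proj(f,[p[0],p[1],z])[1]-r,0,.3)
    print(f,r,b.astype(int),'pred u',proj(f,[p[0],p[1],z])[0].round(1),z.round(3))
"
```

```text
Traceback (most recent call last):
AttributeError: 'float' object has no attribute 'round'
```

```bash
python3 -c "
from h import *
print(proj('s7',[.5024,-.2126,.1])-proj('s7',[.4984,-.2126,.1]), proj('s7',[.5024,-.2126,.1])-proj('s7',[.5024,-.2166,.1]))"
```

```text
[-1.14006522  0.41559827] [0.57898921 0.71734742]
```

```bash
python3 -c "
from h import *
from scipy.optimize import brentq
for f,p,rows in (('s7',[.5024,-.2126,0],(158,162,166,170)),('s8',[.4943,-.2144,0],(174,176,179,182,185))):
  im=cv2.imread(f'pics/{f}.png').astype(float)
  for r in rows:
    b=(im[r-1:r+2,:,2]-im[r-1:r+2,:,0]).mean(0)[285:308]
    z=brentq(lambda z:proj(f,[p[0],p[1],z])[1]-r,0,.3)
    print(f,r,b.astype(int),'pred u',proj(f,[p[0],p[1],z])[0].round(1),round(z,3))
"
```

```text
s7 158 [50 49 50 50 48 44 40 35 31 27 30 34 36 40 45 47 46 47 48 48 50 49 49] pred u 292.5 0.174
s7 162 [51 51 51 50 48 45 40 40 43 44 45 41 41 44 46 48 49 47 46 45 48 48 47] pred u 292.8 0.159
s7 166 [47 50 49 52 50 45 42 40 42 44 44 42 42 42 45 49 52 50 49 50 49 48 46] pred u 293.0 0.143
s7 170 [46 47 47 48 49 47 43 41 41 45 44 43 40 33 30 33 39 44 48 51 51 51 49] pred u 293.3 0.128
s8 174 [47 41 33 23 15 10  3  3  8 24 32 29 25 23 27 22 13  5  6 14 23 34 43] pred u 295.7 0.107
s8 176 [26 14  4 -1 -4 -5 -6 -1  5 23 35 42 42 41 40 28 12  0 -4 -3  0  7 17] pred u 295.8 0.099
s8 179 [-6 -6 -4 -5 -4 -3 -1  2  9 25 38 43 43 43 42 33 16  1 -4 -6 -6 -5 -4] pred u 296.0 0.086
s8 182 [-2 -1  0  1  1  0  0  1  8 23 36 43 45 43 44 37 23  9  2  0 -2 -3 -5] pred u 296.2 0.074
s8 185 [ 0  0  0  1  2  5  5 11 19 29 37 43 43 45 43 37 26 12  2  1 -1 -3 -5] pred u 296.4 0.061
```

Request:
{"api": "send_rows", "payload": {"increments": [[-1,0.001,0,0,0],[-1,0.002,0,0,0],[-1,0.003,0,0,0],[-1,0.004,0,0,0],[-1,0.004,0,0,0]]}}

```text
time: 11.45
tool_pos: [0.495, -0.2145, 0.1169]
ee_rot: [2.099, 1.57, -0.805]
wrist_force: [-2.7, 1.6, 7.8]
width: 0.0239
```

Request:
{"api": "send_rows", "payload": {"increments": [[-1,0,0,0,0],[-1,0,0,0,0],[-1,0,0,0,0]]}}

```text
time: 11.7
tool_pos: [0.495, -0.2145, 0.1169]
ee_rot: [2.087, 1.57, -0.817]
wrist_force: [-2.2, 1.5, 8.3]
width: 0.0234
```

```bash
python3 -c "
from h import *
print(go([.5016,-.2143,.117])[:,0])"
```

```text
t 11.7 p [ 0.495  -0.2145  0.1169] F [-2.2   1.47  8.3 ] M [ 0.31  0.66 -0.01] w 0.0234 q6 0.819
shift tool [-0.0001  0.0014 -0.0065] roll opts [ 3.141 -0.   ]
[ 6.28045490e-04 -6.69387298e-04 -9.99999579e-01]
```

Request:
{"api": "send_rows", "payload": {"increments": [[-1,-0.004,0,0,0],[-1,-0.005,0,-0.004,0],[-1,-0.005,0,-0.008,0],[-1,-0.005,0,-0.008,0],[-1,-0.005,0,-0.008,0]]}}

```text
time: 12.12
tool_pos: [0.5029, -0.2123, 0.1194]
ee_rot: [-0.626, 1.57, 2.754]
wrist_force: [-0.3, 0.6, -0.6]
width: 0.0234
```

Request:
{"api": "send_rows", "payload": {"increments": [[-1,0.002,0,0,0],[-1,0.004,0,0,0],[-1,0.005,0,0,0],[-1,0.005,0,0,0],[-1,0.005,0,0,0]]}}

```text
time: 12.53
tool_pos: [0.5022, -0.2124, 0.1144]
ee_rot: [-0.628, 1.569, 2.751]
wrist_force: [-0.1, 0.4, -1.2]
width: 0.0239
```

```bash
python3 -c "
from h import *
print(go([.5016,-.2143,.117])[:,0])"
```

```text
t 12.53 p [ 0.5022 -0.2124  0.1144] F [-0.11  0.4  -1.23] M [ 0.06  0.27 -0.  ] w 0.0239 q6 0.829
shift tool [-0.0026  0.0017  0.0011] roll opts [ 3.141 -0.   ]
[-1.36963141e-03  5.63824713e-04 -9.99998903e-01]
```

Request:
{"api": "send_rows", "payload": {"increments": [[-1,0.002,0,0,0],[-1,0.004,0,0,0],[-1,0.006,0,0,0],[-1,0.008,0,0,0],[-1,0.008,0,0,0]]}}

```text
time: 12.95
tool_pos: [0.5022, -0.2124, 0.1061]
ee_rot: [-0.583, 1.569, 2.797]
wrist_force: [-1.9, 0.8, -0.8]
width: 0.0234
```

```bash
python3 -c "
from h import *
print(go([.5016,-.2143,.117])[:,0])"
```

```text
t 12.95 p [ 0.5022 -0.2124  0.1061] F [-1.91  0.79 -0.82] M [ 0.16  0.65 -0.05] w 0.0234 q6 0.829
shift tool [-0.0109  0.0017  0.0011] roll opts [ 3.141 -0.   ]
[-1.59407578e-03  5.73002418e-04 -9.99998565e-01]
```

Sliding in freely; continue to the bottom, easing slightly toward −x to relieve the side load.

Request:
{"api": "send_rows", "payload": {"increments": [[-1,0.003,0,0.0005,0],[-1,0.006,0,0.0005,0],[-1,0.009,0,0.0005,0],[-1,0.011,0,0.0005,0],[-1,0.012,0,0.0005,0]]}}

```text
time: 13.37
tool_pos: [0.5021, -0.2125, 0.0944]
ee_rot: [-0.726, 1.57, 2.653]
wrist_force: [-3.8, 1.5, 0.8]
width: 0.0235
```

Request:
{"api": "send_rows", "payload": {"increments": [[-1,0.001,0,0,0],[-1,0.002,0,0,0],[-1,0.003,0,0,0],[-1,0.003,0,0,0]]}}

```text
time: 13.7
tool_pos: [0.5021, -0.2126, 0.092]
ee_rot: [-0.69, 1.57, 2.689]
wrist_force: [-3.3, 0.8, 1.8]
width: 0.0236
```

```bash
python3 -c "
from h import *
print(go([.5016,-.2143,.117])[:,0])"
```

```text
t 13.7 p [ 0.5021 -0.2126  0.092 ] F [-3.3   0.82  1.84] M [ 0.43  0.97 -0.02] w 0.0236 q6 0.829
shift tool [-0.025   0.0015  0.0009] roll opts [ 3.141 -0.   ]
[-3.87754578e-04  1.88550097e-04 -9.99999907e-01]
```

Request:
{"api": "send_rows", "payload": {"increments": [[-1,0.001,0,0.001,0],[-1,0.002,0,0.001,0],[-1,0.003,0,0.001,0],[-1,0.003,0,0.001,0]]}}

```text
time: 14.03
tool_pos: [0.5022, -0.2126, 0.0919]
ee_rot: [2.86, 1.568, -0.043]
wrist_force: [-4.6, 4.2, 12.0]
width: 0.024
```

```bash
python3 -c "
from h import *
print(go([.5016,-.2143,.117])[:,0])"
```

```text
t 14.03 p [ 0.5022 -0.2126  0.0919] F [-4.57  4.2  12.  ] M [1.09 1.49 0.01] w 0.024 q6 0.827
shift tool [-0.0251  0.0015  0.0009] roll opts [-3.142  0.   ]
[ 2.72116222e-03 -1.17290888e-04 -9.99996291e-01]
```

Request:
{"api": "send_rows", "payload": {"increments": [[-1,-0.003,0,0.001,0],[-0.8,-0.003,0,0.001,0],[-0.4,-0.003,0,0.001,0],[-0.1,-0.003,0,0.001,0],[-0.1,-0.003,0,0.001,0]]}}

```text
time: 14.45
tool_pos: [0.501, -0.2137, 0.0919]
ee_rot: [2.224, 1.569, -0.68]
wrist_force: [0.2, -0.0, 0.5]
width: 0.0383
```

Request:
{"api": "send_rows", "payload": {"increments": [[0,0,0,0,0],[0,0,0,0,0]]}}

```text
time: 14.62
tool_pos: [0.5006, -0.2134, 0.0919]
ee_rot: [2.108, 1.57, -0.796]
wrist_force: [-0.7, -0.5, 0.7]
width: 0.0465
```

```bash
python3 -c "
from h import *
print(go([.5016,-.2143,.117])[:,0]);snap('scene','s9');crop('s9',255,110,335,220,5.4,'c13s')"
```

```text
t 14.62 p [ 0.5006 -0.2134  0.0919] F [-0.74 -0.51  0.65] M [-0.02  0.12 -0.01] w 0.0465 q6 0.826
shift tool [-0.0251  0.0011 -0.0007] roll opts [ 3.141 -0.   ]
[ 5.06573960e-04 -5.17028262e-04 -9.99999738e-01]
```

View pics/c13s.png

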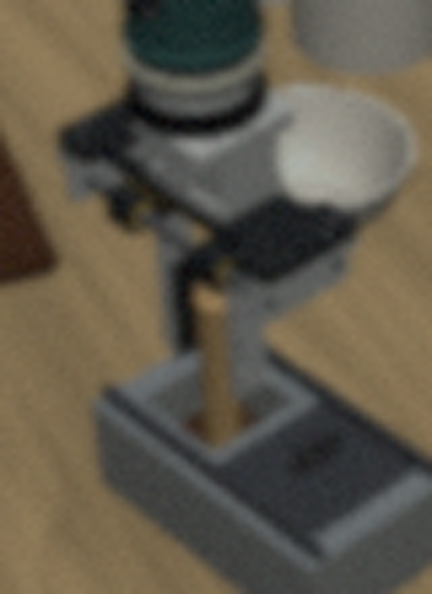

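Released and standing. Lift straight up and clear.

Request:
{"api": "send_rows", "payload": {"increments": [[0.1,-0.015,0,0,0],[0.1,-0.04,0,0,0],[0.1,-0.075,0,0,0],[0.1,-0.11,0,0,0],[0.1,-0.13,0,0,0]]}}

```text
time: 15.08
tool_pos: [0.5016, -0.2138, 0.2265]
ee_rot: [2.375, 1.564, -0.529]
wrist_force: [0.1, -0.5, 0.2]
width: 0.0517
```

Request:
{"api": "send_rows", "payload": {"increments": [[0.1,0,0.02,0.02,0],[0.1,0,0.05,0.05,0],[0.1,0,0.08,0.08,0],[0.1,0,0.1,0.1,0],[0.1,0,0.1,0.1,0]]}}

```text
time: 15.5
tool_pos: [0.4239, -0.3383, 0.2217]
ee_rot: [0.78, 1.568, -2.131]
wrist_force: [-0.1, -0.2, -0.3]
width: 0.0515
```

Request:
{"api": "send_rows", "payload": {"increments": [[0.1,0,0.02,0.0,0],[0.1,0,0.05,0.0,0],[0.1,0,0.08,0.0,0],[0.1,0,0.08,0.0,0],[0.1,0,0.08,0.0,0]]}}

```text
time: 15.92
tool_pos: [0.4458, -0.4119, 0.2207]
ee_rot: [-1.294, 1.569, 2.084]
wrist_force: [0.2, -0.3, 0.9]
width: 0.0514
```

```bash
python3 -c "
from h import *
go([.5016,-.2143,.117]);snap('scene','s10');crop('s10',250,120,340,235,5,'c14s');snap('top','t10');crop('t10',310,150,420,240,7,'c14t')"
```

```text
t 15.92 p [ 0.4458 -0.4119  0.2207] F [ 0.21 -0.33  0.87] M [0.04 0.   0.01] w 0.0514 q6 0.494
shift tool [ 0.104  -0.1788 -0.1007] roll opts [ 3.14e+00 -1.00e-03]
```

View pics/c14s.png

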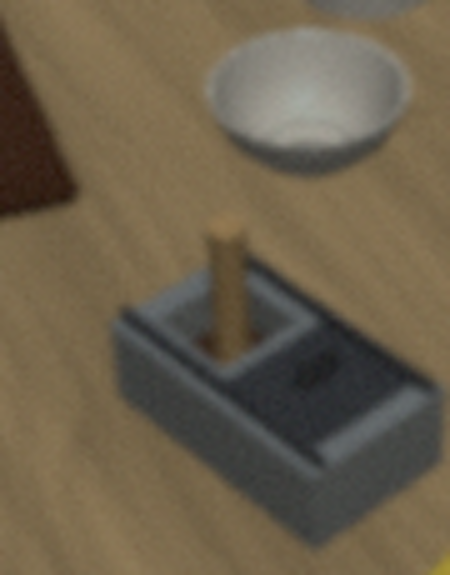

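View pics/t10.png

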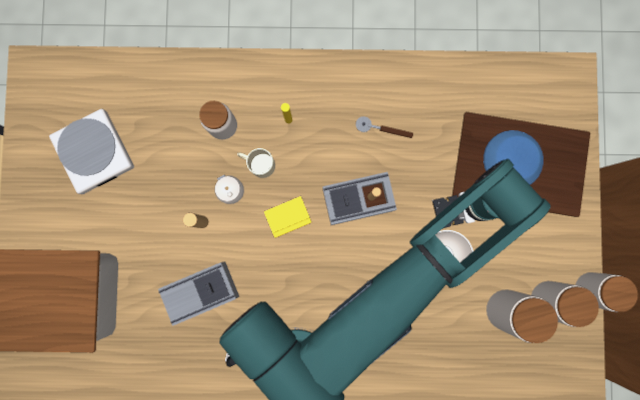

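View pics/c14t.png

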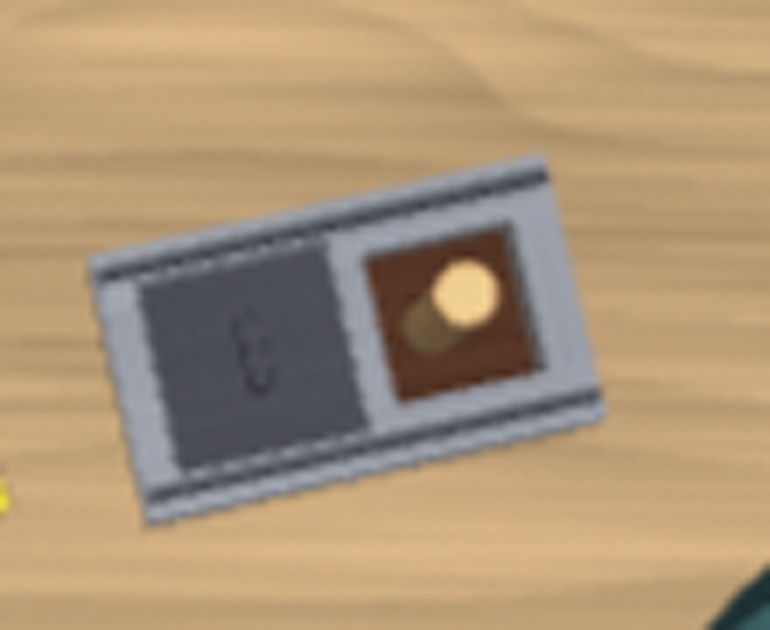

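```bash
python3 -c "
from h import *
print(proj('t10',[.4976,-.2146,.145]), ray('t10',310+466/7-.5,150+294/7-.5,.145), ray('t10',310+466/7-.5,150+294/7-.5,.17))
print(robot.close_job())"
```

```text
[375.66278462 191.63987195] [ 0.4979931  -0.21570021  0.145     ] [ 0.4953377  -0.21299429  0.17      ]
the job is handed in; nothing more can be done
None
```

The job is handed in at about 16 s of robot time: the far holder's cover is open, and the ash dowel stands in the blind hole, released.

- **Cover:** I pinched the tab of the farther holder (0.52 m from the base, against 0.35 m for the look-alike). I slid it about 83 mm until the force rose to 15 N at the stop. In the final top image the cover centre measures within about 1 mm of fully open.
- **Dowel:** I took the natural ash dowel and did not touch the yellow one. The first press landed on the edge of the hole and stuck when pushed sideways. I lifted it, tapped the floor beside the hole for a height reference, and shifted about 8 mm. It then dropped in.
- **Seating:** It bottomed about 25 mm below the floor contact, under 12 N, which matches the hole depth. After release and retreat, the top of the dowel is at (0.498, -0.216), directly over the hole position seen earlier at (0.498, -0.215). It therefore stands upright, within the camera's roughly 2 mm accuracy.
- **Other things:** In the final top picture the bystanders look unmoved, though the arm partly hides the bowl. The gripper is clear of everything.

One disagreement: the two cameras differed by about 3 mm on the dowel's starting position, so the pads gripped it 4 to 5 mm off their middle. It did not slip or tilt in the grip.

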